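Hang a second bearing basket on the drip hook

ROBOT

A 6-joint arm with a two-finger parallel gripper is mounted at the origin on the work surface. World frame = base frame: x ahead of the robot, y to its left, z up, the work surface at z = 0. Lengths are in m, angles in rad, forces in N, time in s.
With the tool pointing down it reaches from about 0.25 to 0.775 m from the base axis. Payload 8.9 kg.
Tool frame: the origin (TCP) lies midway between the tips of the shut fingers; the grasp point (between the pads) lies 19 mm behind it; x points along the fingers, z is the direction in which the jaws open and shut, and the axes are right-handed (so a half turn about x gives the same grasp; the last joint's range is limited). The gripper opens to 85 mm and grips with 20 to 120 N. Pads are 22 mm wide; open, the fingers measure 114 mm over their backs; the gripper's body (76 mm by 85 mm) begins 54 mm behind the grasp point. The pads swing forward as they close: fully open they stand 13 mm farther back than shut.
Start: joints at [-1.268, 0.291, -0.153, 1.127, 0, 1.431], TCP at [0.224, -0.475, 0.231] pointing down, gripper open.
Joint ranges: [-2.52, 2.52], [-0.91, 1.74], [-1.3, 1.37], [-1.96, 2.02], [-1.52, 1.47], [-3.14, 3.14]. Speed limits (rad/s): [2.22, 2.22, 2.79, 3.14, 3.14, 3.14].

INTERFACE

Orientations are given as a unit quaternion [w, x, y, z].
In Python, from rig import arm, imaging gives the robot as it stands. The module is installed in compiled form; this text tells all that it offers.
- The arm moves only by the shell command python3 -m creep 'ROWS' [FORCE]. ROWS is text: rows parted by semicolons, each of 7 numbers parted by spaces: the shift along the world's x, y, z each as a share of 400 mm, from -1 to 1, then the turn, a rotation vector about the world's x, y, z each as a share of 120 degrees, from -1 to 1, then the opening, from 0 (shut) to 1 (fully open). In form: x y z rx ry rz jaw; .... A call has 1 to 8 rows; each row shifts and turns the pose as measured when the row begins; what a row does not reach is not made up. A row lasts 1/12 s, in which the tool goes at most 41.7 mm and 7.16 degrees, less where a joint would pass 70% of its speed; a pose out of reach is approached as far as the arm can. A call with a number of a shift or a turn outside -1 to 1 is refused whole. A call with a gripper value outside its range is refused whole. The fingers move at their own pace and stop on an object; FORCE is the grip in N (left out, the last holds). Time passes only in rows, so rows that do not move let the fingers close. It gives the time, the measured TCP pose, the force and the opening at its end, in the units of the state.
- arm.get_obs(): the state, without advancing time (a new reading comes with each control period).
- imaging.camera(name): name is "side" or "top"; returns a dict with "pixels" (420x560x3 uint8, red, green, blue), "fx", "fy", "cx", "cy" (pixels), "cam_to_world" (4x4, takes a point from camera to world coordinates). Camera axes: x right, y up, looking along -z (the intrinsics and any distortion apply to the point x, -y, -z); pixel columns grow to the right and rows downward; lengths in m; the calibration is good to about 2 mm. A picture is of the moment at which its call begins. There is no depth.
- arm.hand_in(): hands the job in, once; it reports no verdict.
The state is a dict: "time": time; "joint_pos": joint angles; "qvel": joint speeds; "joint_torque": joint torques, N m; "tool_pos": TCP position; "orientation": TCP orientation; "contact_force": force on the tool from outside, world axes, zero at the start; "torque": the same for the moment, N m; "width": opening from 0.0 (shut) to 1.0 (fully open).
Only numpy, scipy, OpenCV 4.12 (cv2) and the standard library are available. Lean on these libraries where they do the work, as an engineer would, in place of code of your own. Each camera call takes 0.05 s, during which the arm holds its last target. There are 200 camera calls.

TASK

One basket of cleaned skate bearings already hangs on the drip hook of the slide-track carriage. Take the other basket with bearings in it, standing on the cart top, and hang it on the same hook by its arch, in the free stretch outside the first one, so that both hang upright without touching each other. Do not shift or knock off the hanging basket, and leave the empty basket alone.

Things in the scene. Friction and masses are not known exactly. Their poses are not given: they have to be found in the camera images.
- basket_grip (a point): Basket to hang: aluminium tray 52 (x) by 64 (y) mm, walls 24 high, with bearings in it; over it a rigid arch of 12 mm wide strip in the y-z plane, opening 60 wide, top a 30 degree roof, ridge underside 98 mm above the bottom; on the ridge a black grip block 20 (x) by 16 (y) by 48 tall. Point: grip's centre, 126 mm above the bottom, 28 above the ridge underside. z up; half turns alike; 0.2 kg.
- hung_grip (a point): Basket already hanging on the hook: same make and size, with bearings; its arch stands square across the bar, near the post. Point: centre of its grip block, same axes. Basket trays are 52 mm long along the bar, so two grips 75 mm apart leave a gap of 23 mm between the trays.
- empty_grip (a point): Empty basket, same make and size but no bearings in its tray, standing on the cart top; not wanted. Point: centre of its grip block, same axes as the others.
- hook (a point): Drip hook: level steel bar, 10 mm thick, 170 mm above the cart top, on a post on the clamped carriage. Point: on the bar's axis at its free end, where it turns up: tip leans 8 mm out, its top 19 mm above the axis. x runs along the bar to the post (axis at x = 185 mm, top 12 mm above the bar's axis), z up. A hanging basket's grip centre is 34 mm above the axis; the first's is at x = 133 to 145.
There are look-alikes about, which are no part of the job. What is shaped like the part that bears hung_grip but purple is not meant.

How it is judged:
At the end, for the whole second after the job is handed in: The second full basket hangs at rest by its arch on the bar (grip centre within 15 mm of it sideways, 24 to 44 mm above its axis), upright within 0.2 rad, not touching the first; the first hangs within 20 mm of its start, upright within 0.2 rad; the empty one is within 30 mm of its start (x of basket_grip in the frame of hook between 0 and 0.14 m and y of basket_grip in the frame of hook between -0.015 and 0.015 m and z of basket_grip in the frame of hook between 0.024 and 0.044 m and angle between each of basket_grip, hung_grip's own z axis and vertical below 0.2 rad and linear speed of basket below 0.03 m/s and contact force between basket and hung below 0.05 N and contact force between basket and carriage above 0.5 N and distance of hung_grip from where it was at the start of the episode below 0.02 m and distance of empty_grip from where it was at the start of the episode below 0.03 m).
It fails at once if the hanging basket is shifted more than 30 mm or knocked off (distance of hung_grip from where it was at the start of the episode above 0.03 m).
It fails at once if the empty basket is moved more than 30 mm (distance of empty_grip from where it was at the start of the episode above 0.03 m).
It also fails if it takes over 42 s, if anything falls off the work surface, if the arm or the gripper's body presses on something with over 40 N, if the wrist force passes 120 N, or if a joint passes its speed limit or range.

## Working session

There is one attempt and no reset: what is moved stays moved. The work goes in short steps, Python scripts to look and compute and a shell command to move; the robot and the scene stay as the last step left them, time stands still between calls to the robot, and variables do not carry over. Pictures are saved under pics/ and viewed, about 8 in all and at most 12, crops included, and the job is handed in when it is done.

```bash
mkdir -p pics; cat > h.py <<'E'
import numpy as np, cv2
from rig import arm, imaging
def snap(name, fn):
    c=imaging.camera(name); cv2.imwrite('pics/'+fn+'.png', c['pixels'][:,:,::-1]); np.savez('pics/'+fn+'.npz',**{k:v for k,v in c.items()})
    return c
def ray(c,u,v):
    M=np.array(c['cam_to_world']); d=np.array([(u-c['cx'])/c['fx'],-(v-c['cy'])/c['fy'],-1.0])
    return M[:3,3], M[:3,:3]@d
def atz(c,u,v,z):
    o,d=ray(c,u,v); return o+d*(z-o[2])/d[2]
def proj(c,p):
    M=np.array(c['cam_to_world']); q=M[:3,:3].T@(np.array(p)-M[:3,3])
    return c['cx']+c['fx']*q[0]/-q[2], c['cy']-c['fy']*q[1]/-q[2]
def tri(c1,p1,c2,p2):
    o1,d1=ray(c1,*p1);o2,d2=ray(c2,*p2);d1=d1/np.linalg.norm(d1);d2=d2/np.linalg.norm(d2)
    s=np.linalg.lstsq(np.c_[d1,-d2],o2-o1,rcond=None)[0]
    a=o1+d1*s[0];b=o2+d2*s[1]; return (a+b)/2,np.linalg.norm(a-b)
def load(fn): 
    return dict(np.load('pics/'+fn+'.npz',allow_pickle=True))
E
python3 - <<'E'
from h import *
for n in('side','top'):
    c=snap(n,n+'0'); print(n,{k:v for k,v in c.items() if k!='pixels'})
print(arm.get_obs())
E
```

```text
side {'fx': 499.96649983311056, 'fy': 499.96649983311056, 'cx': 279.42789752805623, 'cy': 208.78020659868275, 'cam_to_world': array([[ 0.99841445,  0.0251186 , -0.05037501,  0.51810941],
       [-0.05450038,  0.6552354 , -0.75345623, -0.84643824],
       [ 0.01408172,  0.75500704,  0.65556546,  0.84927803],
       [ 0.        ,  0.        ,  0.        ,  1.        ]])}
top {'fx': 447.79233667654063, 'fy': 447.79233667654063, 'cx': 277.8944226673885, 'cy': 214.0443339885642, 'cam_to_world': array([[ 0.01842203,  0.99960861, -0.02105361,  0.51610885],
       [-0.99962816,  0.01883763,  0.01971502,  0.00260649],
       [ 0.02010391,  0.02068259,  0.99958395,  1.27419297],
       [ 0.        ,  0.        ,  0.        ,  1.        ]])}
{'time': 0.1, 'joint_pos': array([-1.26832022e+00,  2.91227652e-01, -1.53999235e-01,  1.12671190e+00,
       -1.37196894e-05,  1.43152789e+00]), 'qvel': array([ 0.00040475, -0.00192183,  0.0012852 , -0.00072474, -0.00174806,
        0.00085759]), 'joint_torque': array([ 2.43609276e-03, -5.37977672e+01,  3.31918252e+01,  9.28918307e-03,
       -2.15625168e-04, -9.29423408e-06]), 'tool_pos': array([ 0.22434916, -0.4742389 ,  0.23080707]), 'orientation': array([ 0.59708257,  0.37857059,  0.59770474, -0.37805522]), 'contact_force': array([ 0.34490734,  0.10862838, -0.46153084]), 'torque': array([-0.03420271, -0.04792354, -0.02386511]), 'width': 0.9960040073421271}
```

View pics/side0.png

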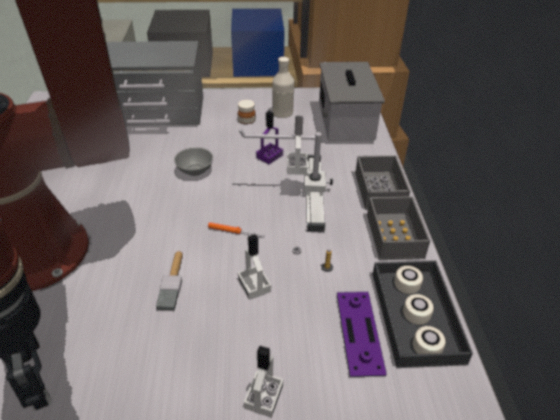

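View pics/top0.png

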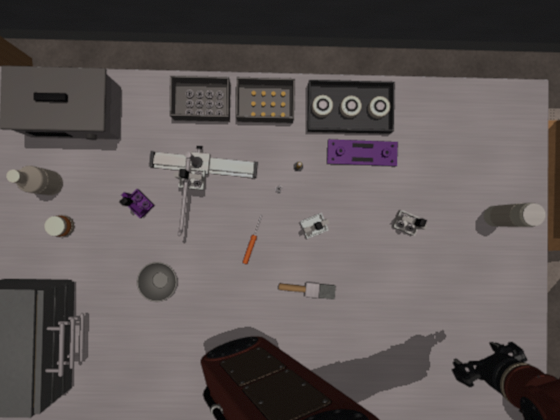

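Side view: the full basket is at about (265,385), the empty one at (254,272), the hung one at (298,150) and the purple look-alike at (270,140). In the top view the full basket is at (408,222), the empty one at (314,226), and the hook bar runs from (195,165) to (183,235). I'll zoom in on these for exact pixel positions.

```bash
python3 - <<'E'
import cv2,numpy as np
s=cv2.imread('pics/side0.png');t=cv2.imread('pics/top0.png')
def cr(im,x,y,w,h,k):
    o=cv2.resize(im[y:y+h,x:x+w],None,fx=k,fy=k,interpolation=cv2.INTER_CUBIC)
    for i in range(0,w,10): cv2.line(o,(i*k,0),(i*k,6 if (x+i)%50 else 14),(0,255,255),1); (x+i)%20==0 and cv2.putText(o,str(x+i),(i*k,24),0,.35,(0,255,255))
    for j in range(0,h,10): cv2.line(o,(0,j*k),(6,j*k),(0,255,255),1); (y+j)%20==0 and cv2.putText(o,str(y+j),(8,j*k+4),0,.35,(0,255,255))
    return o
A=cr(s,230,90,100,100,4);B=cr(s,220,330,100,100-10,4);B=cv2.copyMakeBorder(B,0,40,0,0,0)
C=cr(t,140,140,100,100,4);D=cr(t,370,180,100,100,4)
def r(a): return a[:300*2]
cv2.imwrite('pics/c1.png',np.hstack([A,C])); cv2.imwrite('pics/c2.png',np.hstack([B,D]))
E
```

```text
(no output)
```

View pics/c1.png

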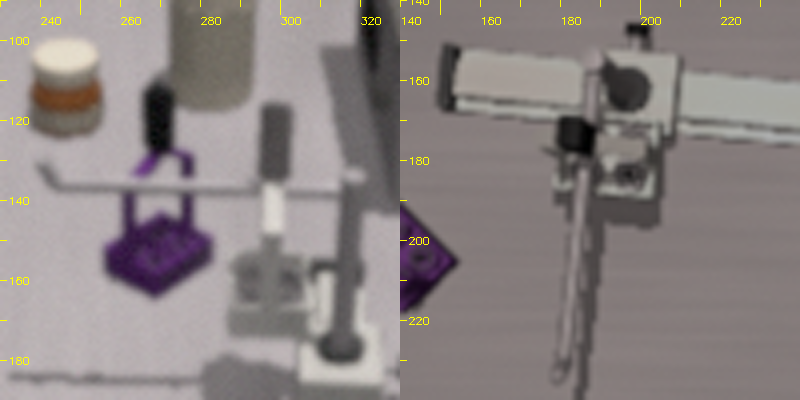

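View pics/c2.png

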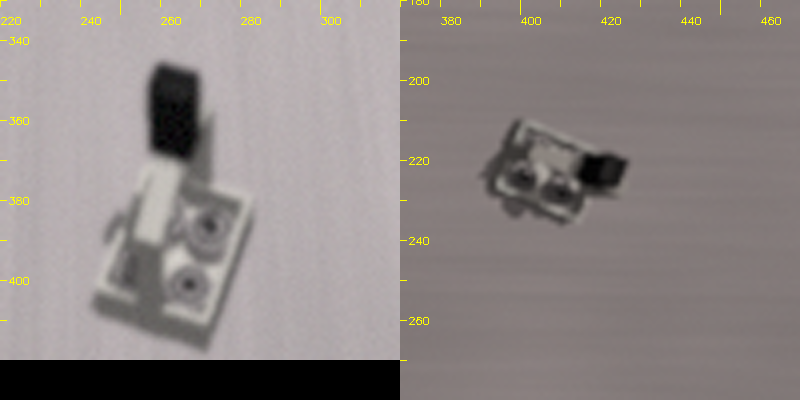

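```bash
python3 - <<'E'
from h import *
np.set_printoptions(precision=4,suppress=True)
s=load('side0');t=load('top0')
print('grip',tri(s,(262.8,358),t,(419.5,222)),'z.126:',atz(s,262.8,358,.126),atz(t,419.5,222,.126))
P={k:atz(s,*p,z) for k,p,z in[('nl',(243,404.5),.024),('nr',(271.7,411),.024),('br',(283,379),.024),('nlb',(243,407.5),0),('nrb',(272,417.5),0)]}
for k,v in P.items():print(k,v)
for a,b in(('nl','nr'),('nr','br'),('nlb','nrb')):
    d=P[b]-P[a];print(a,b,np.linalg.norm(d),np.degrees(np.arctan2(d[1],d[0])))
# top rim corners
T=[atz(t,*p,.024) for p in[(401,211),(389.5+3,228),(413.5,235.5)]]
for a,b in((0,1),(1,2)): d=T[b]-T[a];print('top',np.linalg.norm(d),np.degrees(np.arctan2(d[1],d[0])))
e=tri(s,(243.7,136.2),t,(180.5,230));print('bend',e, atz(s,243.7,136.2,.17),atz(t,180.5,230,.17))
print('tip',tri(s,(240,132),t,(179.5,233)))
for p in[(184,200),(182,218),(186.5,178)]:print('bar',p,atz(t,*p,.17))
for p in[(250,136.7),(290,137.7),(312,138.5)]:print('sbar',p,atz(s,*p,.17))
print('hung',tri(s,(298.5,125.5),t,(184,173.7)),atz(s,298.5,125.5,.204),atz(t,184,173.7,.204))
E
```

```text
grip (array([ 0.5264, -0.3863,  0.1247]), np.float64(0.000598039360131866)) z.126: [ 0.526  -0.3871  0.126 ] [ 0.5266 -0.3859  0.126 ]
nl [ 0.4902 -0.4123  0.024 ]
nr [ 0.5394 -0.4263  0.024 ]
br [ 0.5624 -0.3671  0.024 ]
nlb [ 0.4894 -0.4052  0.    ]
nrb [ 0.54  -0.426  0.   ]
nl nr 0.05116408910989154 -15.961214759774254
nr br 0.06351763849762262 68.77375535418555
nlb nrb 0.054711869376142655 -22.252558565256656
top 0.0535385475811936 154.1124240051557
top 0.06279611080801019 -108.53810885810064
bend (array([0.496 , 0.2201, 0.1649]), np.float64(0.0008268915081601417)) [0.4966 0.2122 0.17  ] [0.4957 0.2192 0.17  ]
tip (array([0.4881, 0.2199, 0.1775]), np.float64(0.0008191666111810619))
bar (184, 200) [0.5695 0.2123 0.17  ]
bar (182, 218) [0.5252 0.2162 0.17  ]
bar (186.5, 178) [0.6238 0.2074 0.17  ]
sbar (250, 136.7) [0.5122 0.2095 0.17  ]
sbar (290, 137.7) [0.6112 0.2017 0.17  ]
sbar (312, 138.5) [0.6654 0.1963 0.17  ]
hung (array([0.6313, 0.2078, 0.2008]), np.float64(0.0006067843983773003)) [0.6311 0.2027 0.204 ] [0.6307 0.2072 0.204 ]
```

```bash
cat > st.py <<'E'
from h import *
from scipy.spatial.transform import Rotation as R
o=arm.get_obs();q=o['orientation'];r=R.from_quat(q[[1,2,3,0]]).as_matrix()
np.set_printoptions(precision=4,suppress=True)
print('t',round(o['time'],2),'tcp',o['tool_pos'],'x',r[:,0],'jawyaw',np.degrees(np.arctan2(r[1,2],r[0,2])),'zz',r[2,2],'F',o['contact_force'],'w',o['width'],'j',o['joint_pos'])
E
python3 -m creep '.08 .02 0 0 0 -.05 1;.08 .02 0 0 0 -.05 1;.08 .02 0 0 0 -.05 1;.08 .02 0 0 0 -.05 1' && python3 st.py
```

```text
time: 0.43
tool_pos: [0.3506, -0.4424, 0.2298]
orientation: [0.499, 0.5, 0.502, -0.499]
contact_force: [0.9, -0.9, 0.0]
width: 0.997
t 0.43 tcp [ 0.3506 -0.4424  0.2298] x [-0.0025  0.0032 -1.    ] jawyaw -89.8676132668436 zz -0.003220462204925195 F [ 0.9173 -0.8698  0.0332] w 0.997476203245995 j [-1.0299  0.3703 -0.0427  1.1618 -0.0005  2.1094]
```

```bash
python3 -m creep '.055 .018 0 0 0 .058 1;.055 .018 0 0 0 .058 1;.055 .018 0 0 0 .058 1;.055 .018 0 0 0 .058 1;.055 .018 0 0 0 .058 1;.055 .018 0 0 0 .058 1;.055 .018 0 0 0 .058 1;.055 .018 0 0 0 .058 1' >/dev/null && python3 -m creep '0 0 0 0 0 .058 1;0 0 0 0 0 .058 1;0 0 0 0 0 .058 1;0 0 0 0 0 .058 1;0 0 0 0 0 .058 1;0 0 0 0 0 .058 1;0 0 0 0 0 .058 1;0 0 0 0 0 .058 1'; python3 st.py
```

```text
time: 1.77
tool_pos: [0.5404, -0.3734, 0.22]
orientation: [0.687, -0.144, 0.698, 0.144]
contact_force: [-0.4, -0.2, -0.3]
width: 0.998
t 1.77 tcp [ 0.5404 -0.3734  0.22  ] x [-0.0153 -0.003  -0.9999] jawyaw 23.462932816086806 zz -0.015195556456054415 F [-0.3879 -0.2112 -0.3065] w 0.9979559712754119 j [-0.7098  0.5649  0.243   1.2586 -0.0122  0.4516]
```

```bash
python3 -m creep '-.005 -.004 0 0 -.001 .0555 1;-.005 -.004 0 0 -.001 .0555 1;-.005 -.004 0 0 -.001 .0555 1;-.005 -.004 0 0 -.001 .0555 1;-.005 -.004 0 0 -.001 .0555 1;-.005 -.004 0 0 -.001 .0555 1;-.005 -.004 0 0 -.001 .0555 1;0 0 0 0 0 0 1'>/dev/null; python3 st.py; python3 - <<'E'
from h import *
snap('side','side1');snap('top','top1')
import cv2
a=cv2.imread('pics/side1.png')[270:420,180:330];b=cv2.imread('pics/top1.png')[150:300,340:490]
cv2.imwrite('pics/c3.png',cv2.resize(np.hstack([a,b]),(800,400),interpolation=cv2.INTER_CUBIC))
E
```

```text
t 2.43 tcp [ 0.5243 -0.3831  0.2154] x [-0.0017 -0.0044 -1.    ] jawyaw 72.89032424566923 zz -0.004670493607675907 F [ 0.5357 -0.2742 -0.2928] w 1.0004869887714372 j [-0.7413  0.5401  0.1893  1.2183 -0.0044 -0.4427]
```

View pics/c3.png

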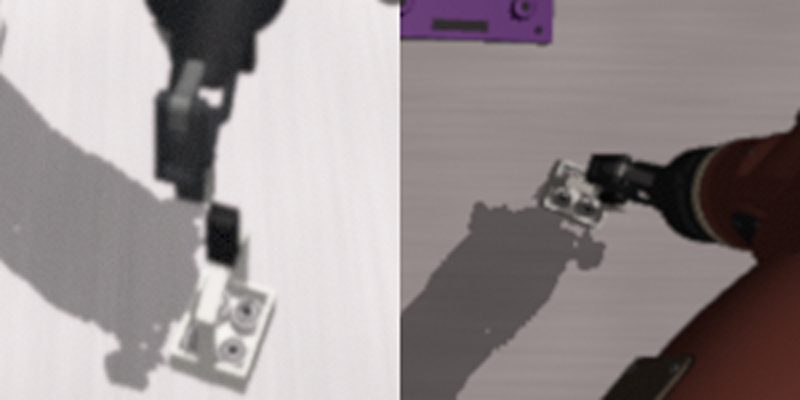

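```bash
python3 - <<'E'
from h import *
s=load('side1');t=np.array([.5243,-.3831,.228]);a=np.radians(72.9);j=np.array([np.cos(a),np.sin(a),0])
for c in(s,load('top1')): print([proj(c,t+k*.05*j) for k in(-1,1)],proj(c,[.526,-.386,.15]))
E
python3 -m creep '.003 -.004 -.033 0 0 -.012 1;.003 -.004 -.033 0 0 -.012 1;0 0 -.033 0 0 0 1;0 0 -.033 0 0 0 1' 40; python3 st.py
```

```text
[(np.float64(251.72384072972142), np.float64(345.58535307664033)), (np.float64(269.50621031825756), np.float64(292.98581659670447))] (np.float64(262.63513440190206), np.float64(349.0556261066415))
[(np.float64(452.98255890915476), np.float64(229.46920159278818)), (np.float64(412.7891909186769), np.float64(216.22155055977385))] (np.float64(422.74439671963944), np.float64(222.22950867880792))
time: 2.87
tool_pos: [0.5292, -0.387, 0.1639]
orientation: [0.584, -0.4, 0.586, 0.394]
contact_force: [0.2, 0.2, 0.6]
width: 1.0
t 2.87 tcp [ 0.5292 -0.387   0.1639] x [ 0.002  -0.0079 -1.    ] jawyaw 68.31780221963483 zz -0.006546086311203236 F [0.1665 0.1791 0.6383] w 1.0004937849276614 j [-0.7406  0.5745  0.1117  1.1012 -0.0044 -0.3622]
```

```bash
python3 -m creep '-.004 0 -.034 0 0 .006 1;-.004 0 -.034 0 0 .006 1;0 0 -.034 0 0 0 1;0 0 -.034 0 0 0 1;0 0 0 0 0 0 1'; python3 st.py; python3 -m creep '0 0 0 0 0 0 0;0 0 0 0 0 0 0;0 0 0 0 0 0 0;0 0 0 0 0 0 0;0 0 0 0 0 0 0;0 0 0 0 0 0 0;0 0 0 0 0 0 0;0 0 0 0 0 0 0' 45;python3 st.py
```

```text
time: 3.28
tool_pos: [0.5255, -0.3849, 0.1036]
orientation: [0.583, -0.399, 0.585, 0.397]
contact_force: [-0.4, -0.2, -0.4]
width: 1.002
t 3.28 tcp [ 0.5255 -0.3849  0.1036] x [-0.0013 -0.0045 -1.    ] jawyaw 68.58009893963778 zz -0.004685770430212399 F [-0.4432 -0.1768 -0.4412] w 1.001776824954497 j [-0.7423  0.6149  0.0176  0.9714 -0.0042 -0.3684]
time: 3.95
tool_pos: [0.5272, -0.3857, 0.1071]
orientation: [0.585, -0.398, 0.587, 0.394]
contact_force: [0.9, 0.1, -2.4]
width: 0.183
t 3.95 tcp [ 0.5272 -0.3857  0.1071] x [ 0.0013 -0.007  -1.    ] jawyaw 68.14880455012631 zz -0.005980711939418681 F [ 0.9404  0.0708 -2.382 ] w 0.18302197342296792 j [-0.7414  0.6124  0.0229  0.9757 -0.0043 -0.36  ]
```

Gripped: the opening is 15.6 mm on the 16 mm block. Now I'll lift.

```bash
python3 -m creep '0 0 .02 0 0 0 0;0 0 .05 0 0 0 0;0 0 .065 0 0 0 0;0 0 .07 0 0 0 0;0 0 .07 0 0 0 0;0 0 .07 0 0 0 0;0 0 .07 0 0 0 0;0 0 .05 0 0 0 0'; python3 st.py
```

```text
time: 4.62
tool_pos: [0.5221, -0.3811, 0.2979]
orientation: [0.584, -0.394, 0.588, 0.398]
contact_force: [0.7, -0.1, -2.0]
width: 0.182
t 4.62 tcp [ 0.5221 -0.3811  0.2979] x [-0.0081  0.0019 -1.    ] jawyaw 68.12254147560438 zz -0.001249274983230464 F [ 0.7461 -0.0973 -2.0367] w 0.18150091051011485 j [-0.7416  0.5252  0.3772  1.43   -0.004  -0.3597]
```

```bash
python3 -m creep '-.011 .04 0 0 0 .007 0;-.011 .07 0 0 0 .007 0;-.011 .075 0 0 0 .007 0;-.011 .075 0 0 0 .007 0;-.011 .075 0 0 0 .007 0;-.011 .075 0 0 0 .007 0;-.011 .075 0 0 0 .007 0;-.011 .075 0 0 0 .007 0'>/dev/null;python3 -m creep '-.011 .075 0 0 0 .007 0;-.011 .075 0 0 0 .007 0;-.011 .075 0 0 0 .007 0;-.011 .075 0 0 0 .007 0;-.011 .075 0 0 0 .007 0;-.011 .075 0 0 0 .007 0;-.011 .07 0 0 0 .007 0;-.011 .05 0 0 0 .007 0'; python3 st.py
```

```text
time: 5.95
tool_pos: [0.4446, 0.0845, 0.3135]
orientation: [0.536, -0.466, 0.534, 0.458]
contact_force: [0.8, -1.1, -1.5]
width: 0.181
t 5.95 tcp [0.4446 0.0845 0.3135] x [ 0.0096 -0.0071 -0.9999] jawyaw 81.6720398930398 zz -0.005620217533100436 F [ 0.7749 -1.0821 -1.5043] w 0.18089300807122877 j [ 0.0314  0.1096 -0.1672  1.2847 -0.0074  0.1767]
```

```bash
python3 -m creep '-.01 .06 -.01 .001 .001 .004 0;-.01 .065 -.01 .001 .001 .004 0;-.01 .065 -.02 .001 .001 .004 0;-.01 .065 -.03 .001 .001 .004 0;-.01 .06 -.03 0 0 .004 0;0 .04 -.02 0 0 .004 0;0 0 0 0 0 0 0'; python3 st.py;  python3 - <<'E'
from h import *
snap('side','side2');snap('top','top2')
a=cv2.imread('pics/side2.png')[70:220,200:350];b=cv2.imread('pics/top2.png')[130:280,110:260]
cv2.imwrite('pics/c4.png',cv2.resize(np.hstack([a,b]),(800,400),interpolation=cv2.INTER_CUBIC))
E
```

```text
time: 6.53
tool_pos: [0.4208, 0.237, 0.2691]
orientation: [0.524, -0.478, 0.518, 0.477]
contact_force: [0.7, -0.9, -1.4]
width: 0.181
t 6.53 tcp [0.4208 0.237  0.2691] x [ 0.0071  0.0045 -1.    ] jawyaw 84.97653690781767 zz 0.005150384546905917 F [ 0.6838 -0.9309 -1.4075] w 0.18099868203526656 j [ 0.3603  0.1841 -0.1938  1.1846  0.0017  0.448 ]
```

View pics/c4.png

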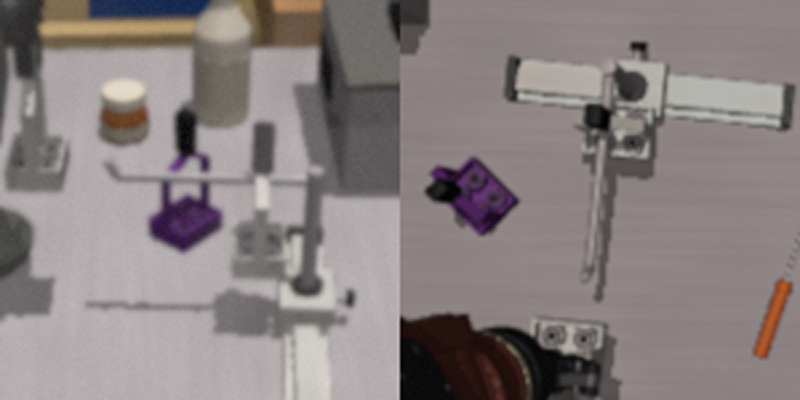

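```bash
python3 - <<'E'
from h import *
np.set_printoptions(precision=4,suppress=True)
t=load('top2');s=load('side2')
a=atz(t,159.5,250,.186);b=atz(t,187.25,250.75,.186)
print(a,b,(a+b)/2,np.linalg.norm(a-b),np.array([.4208,.237])+.026*np.array([np.cos(-.0873),np.sin(-.0873)]))
# side: tray near bottom edge corners (8,188),(62,190) bottom z .162
u=lambda x,y:(200+x*.375,70+y*.375)
a=atz(s,*u(8,187),.162);b=atz(s,*u(62,189),.162);y=np.array([np.cos(1.483),np.sin(1.483)])
print(a,b,(a+b)/2,np.array([.4208,.237])-.032*y)
E
```

```text
[0.4468 0.2654 0.186 ] [0.4462 0.1986 0.186 ] [0.4465 0.232  0.186 ] 0.06677316127057187 [0.4467 0.2347]
[0.3956 0.2102 0.162 ] [0.4457 0.2051 0.162 ] [0.4206 0.2076 0.162 ] [0.418  0.2051]
```

```bash
python3 -m creep '0 -.01 -.03 -.001 .0015 0 0;0 -.01 -.03 -.001 .0015 0 0;0 -.01 -.03 0 0 0 0;0 0 -.03 0 0 0 0;0 0 0 0 0 0 0'; python3 st.py;  python3 - <<'E'
from h import *
np.set_printoptions(precision=1,suppress=True,linewidth=200)
s=load('side2')['pixels'].astype(int).sum(2);t=load('top2')['pixels'].astype(int).sum(2)
for x in(246,250,283,286):print('side',x,s[126:150,x-1:x+2].mean(1))
for y in(185,195,205,215,225):print('top',y,t[y-1:y+2,172:196].mean(0))
E
```

```text
time: 7.05
tool_pos: [0.424, 0.2184, 0.2255]
orientation: [0.525, -0.478, 0.521, 0.474]
contact_force: [-0.1, -0.8, -1.4]
width: 0.185
t 7.05 tcp [0.424  0.2184 0.2255] x [ 0.0084 -0.0005 -1.    ] jawyaw 84.61432718171939 zz 0.00029452671452273593 F [-0.1378 -0.7814 -1.3716] w 0.18493436788242493 j [ 0.3244  0.1971 -0.2937  1.0722 -0.0031  0.4183]
side 246 [518.7 534.3 536.7 533.3 536.  532.7 526.  528.  516.  470.7 399.  389.7 459.  508.7 528.3 528.  525.7 528.7 523.  522.7 524.  525.3 520.7 522. ]
side 250 [531.  532.7 530.  528.3 535.3 533.  526.7 530.7 532.3 494.  417.7 394.7 459.7 512.7 530.  523.3 529.3 524.7 528.7 524.3 523.3 525.  522.7 526.7]
side 283 [519.3 519.7 520.7 521.  519.7 520.7 517.3 520.  527.3 534.3 488.7 408.3 392.7 457.  502.  515.3 522.3 523.  518.7 518.7 521.7 500.7 469.3 424.7]
side 286 [526.  519.7 519.7 518.3 517.3 520.  515.3 515.  518.3 526.7 489.  414.  394.3 450.  496.  515.7 516.7 521.7 518.3 516.7 518.3 522.  520.3 522.3]
top 185 [409.7 409.3 409.3 407.7 407.  413.7 458.7 426.3 339.3 368.  378.  323.  364.  448.3 407.  272.  204.7 223.7 289.3 346.  357.3 343.7 276.3 239.7]
top 195 [403.3 402.7 401.7 401.  402.7 400.  401.3 401.3 399.  358.3 324.3 375.7 443.3 399.  286.3 236.7 237.3 237.7 243.7 292.  291.7 269.3 267.  268.3]
top 205 [403.3 404.  403.  404.3 404.7 402.3 403.7 404.  401.3 369.  385.7 438.  391.3 321.  270.7 242.3 237.7 248.3 349.  401.  401.7 400.3 401.3 399.3]
top 215 [404.3 404.7 405.  403.7 404.3 404.  403.3 401.7 376.  394.7 430.7 382.7 329.3 281.3 243.  239.3 249.3 350.3 403.7 405.  403.3 403.7 402.7 403. ]
top 225 [414.  412.7 413.3 413.7 414.3 415.3 410.3 378.3 397.7 428.  375.  332.  336.7 292.3 248.3 254.3 359.  414.  415.7 413.3 413.3 412.3 411.7 412.7]
```

```bash
python3 -m creep '.02 .008 -.01 0 .001 0 0;.04 -.002 -.002 0 .001 0 0;.04 -.004 0 0 .001 0 0;.04 -.004 0 0 0 0 0;.02 -.002 0 0 0 0 0;0 0 0 0 0 0 0'; python3 st.py;  python3 - <<'E'
from h import *
snap('side','side3');snap('top','top3')
a=cv2.imread('pics/side3.png')[70:220,200:350];b=cv2.imread('pics/top3.png')[130:280,110:260]
cv2.imwrite('pics/c5.png',cv2.resize(np.hstack([a,b]),(800,400),interpolation=cv2.INTER_CUBIC))
E
```

```text
time: 7.55
tool_pos: [0.4955, 0.2142, 0.2258]
orientation: [0.526, -0.476, 0.522, 0.473]
contact_force: [0.7, 0.5, -1.6]
width: 0.179
t 7.55 tcp [0.4955 0.2142 0.2258] x [ 0.0083  0.0007 -1.    ] jawyaw 84.33013292242705 zz 0.001484401326907303 F [ 0.6554  0.5378 -1.6059] w 0.17857102119841264 j [ 0.2735  0.3152 -0.1338  1.1137 -0.0016  0.3725]
```

View pics/c5.png

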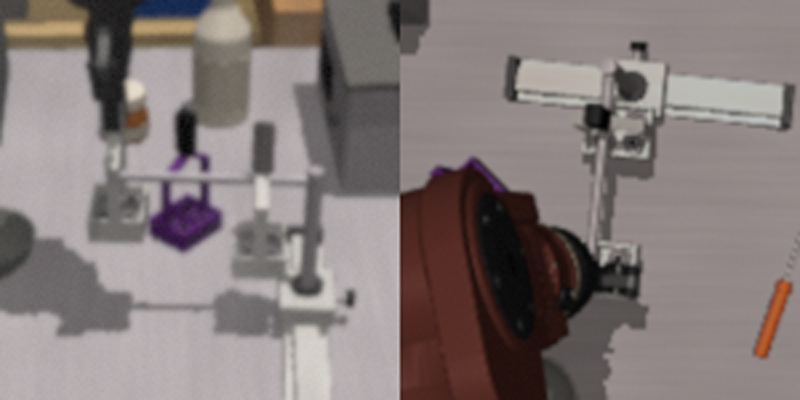

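```bash
python3 -m creep '.03 0 0 0 .001 .001 0;.04 0 0 0 .001 .001 0;.04 0 0 0 .001 .001 0;.03 0 0 0 .001 0 0;.006 0 0 0 0 0 0;0 0 0 0 0 0 0'; python3 st.py;  python3 - <<'E'
from h import *
snap('side','side4');snap('top','top4')
a=cv2.imread('pics/side4.png')[90:190,220:320];b=cv2.imread('pics/top4.png')[140:240,130:230]
cv2.imwrite('pics/c6.png',cv2.resize(np.hstack([a,b]),(800,400),interpolation=cv2.INTER_CUBIC))
E
```

```text
time: 8.15
tool_pos: [0.5485, 0.2152, 0.2271]
orientation: [0.521, -0.476, 0.523, 0.478]
contact_force: [-0.2, 0.3, -3.5]
width: 0.185
t 8.15 tcp [0.5485 0.2152 0.2271] x [-0.0049  0.0006 -1.    ] jawyaw 84.86454905249717 zz 0.00020412424353760672 F [-0.1642  0.3074 -3.4764] w 0.1850709071173733 j [0.2488 0.4198 0.0254 1.181  0.0018 0.3384]
```

View pics/c6.png

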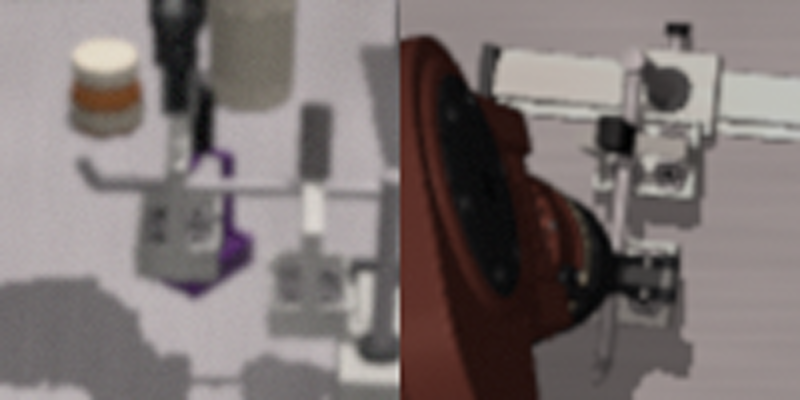

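```bash
python3 -m creep '0 0 0 0 0 0 0'; python3 -m creep '0 0 -.02 0 0 0 0;0 0 -.025 0 0 0 0;0 0 -.02 0 0 0 0;0 0 0 0 0 0 0;0 0 0 0 0 0 0'; python3 st.py
```

```text
time: 8.33
tool_pos: [0.547, 0.2153, 0.2273]
orientation: [0.52, -0.476, 0.523, 0.479]
contact_force: [-0.1, 0.0, -1.1]
width: 0.183
time: 8.75
tool_pos: [0.5442, 0.2155, 0.1985]
orientation: [0.52, -0.476, 0.523, 0.479]
contact_force: [0.2, -0.3, -2.5]
width: 0.179
t 8.75 tcp [0.5442 0.2155 0.1985] x [-0.0068  0.0004 -1.    ] jawyaw 84.95673718203132 zz -0.0002405009981174544 F [ 0.2314 -0.3308 -2.5324] w 0.17882964125817707 j [ 0.251   0.4293 -0.036   1.1119  0.002   0.3391]
```

```bash
python3 -m creep '.006 0 -.01 0 -.001 0 0;0 0 -.01 0 -.001 0 0;0 0 0 0 0 0 0'; python3 -m creep '.002 0 -.008 0 0 0 0;0 0 0 0 0 0 0';  python3 -m creep '.002 0 -.008 0 0 0 0;0 0 0 0 0 0 0'
```

```text
time: 9.0
tool_pos: [0.5467, 0.2155, 0.1895]
orientation: [0.521, -0.477, 0.522, 0.478]
contact_force: [-0.2, -0.1, -2.3]
width: 0.178
time: 9.17
tool_pos: [0.5477, 0.2155, 0.186]
orientation: [0.521, -0.477, 0.522, 0.478]
contact_force: [0.5, 0.3, -1.8]
width: 0.182
time: 9.33
tool_pos: [0.5493, 0.2154, 0.1842]
orientation: [0.522, -0.477, 0.522, 0.478]
contact_force: [0.4, -0.8, -1.3]
width: 0.183
```

```bash
python3 -m creep '0 0 -.006 0 0 0 0;0 0 0 0 0 0 0'; python3 -m creep '0 0 -.006 0 0 0 0;0 0 0 0 0 0 0'; python3 -m creep '0 0 -.006 0 0 0 0;0 0 0 0 0 0 0'
```

```text
time: 9.5
tool_pos: [0.55, 0.2153, 0.1844]
orientation: [0.522, -0.478, 0.521, 0.477]
contact_force: [-0.1, 0.2, -2.5]
width: 0.178
time: 9.67
tool_pos: [0.5509, 0.2152, 0.1843]
orientation: [0.523, -0.479, 0.52, 0.476]
contact_force: [0.4, -0.3, -2.3]
width: 0.184
time: 9.83
tool_pos: [0.5517, 0.2152, 0.1842]
orientation: [0.524, -0.479, 0.519, 0.475]
contact_force: [0.7, -0.9, -2.5]
width: 0.183
```

```bash
python3 st.py; python3 -m creep '0 0 -.012 0 .002 0 0;0 0 0 0 0 0 0'; python3 -m creep '0 0 -.012 0 .002 0 0;0 0 0 0 0 0 0'; python3 st.py
```

```text
t 9.83 tcp [0.5517 0.2152 0.1842] x [ 0.0095  0.0009 -1.    ] jawyaw 84.92443353790374 zz 0.0017509877957999076 F [ 0.7418 -0.8943 -2.4786] w 0.1832760930696088 j [ 0.2493  0.4383 -0.0606  1.0625 -0.0015  0.3378]
time: 10.0
tool_pos: [0.5537, 0.2152, 0.1837]
orientation: [0.525, -0.48, 0.518, 0.475]
contact_force: [-0.8, -0.5, -2.4]
width: 0.179
time: 10.17
tool_pos: [0.556, 0.2153, 0.1829]
orientation: [0.526, -0.48, 0.517, 0.474]
contact_force: [-0.9, -0.4, -1.7]
width: 0.184
t 10.17 tcp [0.556  0.2153 0.1829] x [ 0.0146  0.0023 -0.9999] jawyaw 84.90219678470325 zz 0.0035641128214908835 F [-0.9483 -0.3677 -1.7131] w 0.18373134351807272 j [ 0.2477  0.4424 -0.0577  1.0559 -0.0014  0.3366]
```

```bash
python3 -m creep '-.008 0 -.02 0 .01 0 0;0 0 0 0 0 0 0;0 0 0 0 0 0 0'; python3 st.py
```

```text
time: 10.42
tool_pos: [0.5591, 0.2158, 0.1818]
orientation: [0.525, -0.478, 0.518, 0.476]
contact_force: [-0.5, 0.3, -0.9]
width: 0.183
t 10.42 tcp [0.5591 0.2158 0.1818] x [ 0.0093  0.0043 -0.9999] jawyaw 84.86498505085395 zz 0.005102349217756208 F [-0.5336  0.3148 -0.9115] w 0.1825936447794859 j [ 0.2453  0.4525 -0.0444  1.0638  0.0019  0.335 ]
```

```bash
python3 - <<'E'
from h import *
snap('side','side5');snap('top','top5')
a=cv2.imread('pics/side5.png')[90:190,220:320];b=cv2.imread('pics/top5.png')[140:240,130:230]
cv2.imwrite('pics/c7.png',cv2.resize(np.hstack([a,b]),(800,400),interpolation=cv2.INTER_CUBIC))
E
python3 st.py
```

```text
t 10.52 tcp [0.5582 0.2156 0.1808] x [ 0.007   0.0038 -1.    ] jawyaw 84.863739091027 zz 0.004369306668474404 F [ 0.6794 -0.6349  2.0155] w 0.17856003105118712 j [ 0.2454  0.4534 -0.0457  1.0639  0.0019  0.335 ]
```

View pics/c7.png

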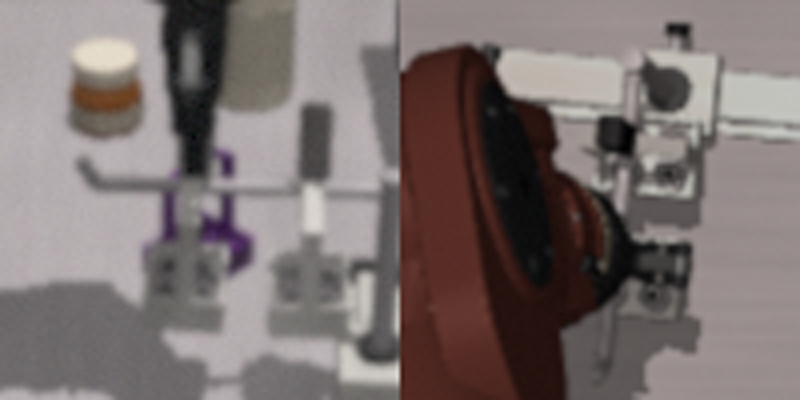

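```bash
python3 -m creep '0 0 0 0 0 0 .25;0 0 0 0 0 0 .35;0 0 0 0 0 0 .5;0 0 0 0 0 0 .6;0 0 0 0 0 0 .6;0 0 0 0 0 0 .6'; python3 -m creep '0 0 .02 0 0 0 .6;0 0 .03 0 0 0 .6;0 0 .05 0 0 0 .6;0 0 .07 0 0 0 .6;0 0 .08 0 0 0 .6;0 0 .08 0 0 0 .6;0 0 .08 0 0 0 .6;0 0 0 0 0 0 .6'; python3 -m creep '-.08 -.03 0 0 0 0 .6;-.1 -.08 0 0 0 0 .6;-.1 -.08 0 0 0 0 .6;-.1 -.08 0 0 0 0 .6;-.05 -.05 0 0 0 0 .6;0 0 0 0 0 0 .6'; python3 - <<'E'
from h import *
snap('side','side6');snap('top','top6')
a=cv2.imread('pics/side6.png')[90:190,220:320];b=cv2.imread('pics/top6.png')[140:240,130:230]
cv2.imwrite('pics/c8.png',cv2.resize(np.hstack([a,b]),(800,400),interpolation=cv2.INTER_CUBIC))
E
```

```text
time: 11.02
tool_pos: [0.5564, 0.2156, 0.1774]
orientation: [0.523, -0.477, 0.521, 0.478]
contact_force: [-0.2, 1.4, -0.8]
width: 0.603
time: 11.68
tool_pos: [0.5524, 0.2147, 0.3506]
orientation: [0.522, -0.476, 0.522, 0.478]
contact_force: [0.1, 0.1, -0.4]
width: 0.605
time: 12.18
tool_pos: [0.3952, 0.1004, 0.3516]
orientation: [0.522, -0.478, 0.52, 0.478]
contact_force: [0.9, 0.8, 0.8]
width: 0.6
```

View pics/c8.png

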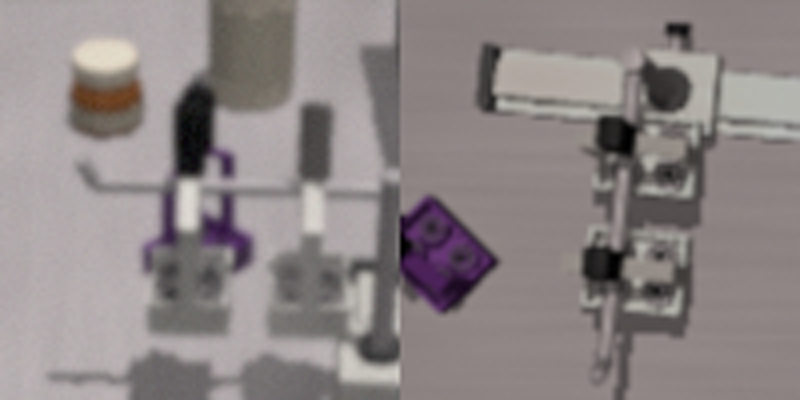

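Both baskets hang upright in the side view: the new one is at tray columns 148–228, the first at 268–350, with a clear gap. I'll wait a bit, check that nothing is swinging or shifted, then hand in.

```bash
python3 -m creep '0 0 0 0 0 0 .6;0 0 0 0 0 0 .6;0 0 0 0 0 0 .6;0 0 0 0 0 0 .6;0 0 0 0 0 0 .6;0 0 0 0 0 0 .6;0 0 0 0 0 0 .6;0 0 0 0 0 0 .6'>/dev/null; python3 - <<'E'
from h import *
np.set_printoptions(precision=4,suppress=True)
g=lambda c,x,y,w,h:cv2.cvtColor(c['pixels'][y:y+h,x:x+w],cv2.COLOR_RGB2GRAY).astype(np.float32)
s0,s6,t0,t6=[load(k) for k in('side0','side6','top0','top6')];s7=snap('side','side7');t7=snap('top','top7')
def sh(a,b,box):
    w=g(a,*box);x,y,ww,hh=box;r=cv2.matchTemplate(g(b,x-6,y-6,ww+12,hh+12),w,cv2.TM_CCOEFF_NORMED);_,m,_,p=cv2.minMaxLoc(r);return p[0]-6,p[1]-6,round(m,3)
print('hung shift px side/top',sh(s0,s7,(288,114,26,60)),sh(t0,t7,(176,168,30,22)))
print('empty shift',sh(s0,s7,(236,232,40,66)),sh(t0,t7,(296,210,36,32)))
print('new basket last second',sh(s6,s7,(255,110,24,64)),sh(t6,t7,(176,196,28,24)))
u=(220+194*.25,90+126*.25);v=(130+600*.25,140+264*.25)
print('grip',tri(s7,u,t7,v))
u=(298.5,125.5);print('hung',tri(s7,u,t7,(184,173.7)))
E
python3 st.py
```

```text
hung shift px side/top (0, 0, 0.998) (0, 0, 1.0)
empty shift (0, 0, 0.999) (0, 0, 1.0)
new basket last second (0, 0, 0.999) (0, 0, 1.0)
grip (array([ 0.5508, -0.0196,  0.3507]), np.float64(0.0027995837770470058))
hung (array([0.6313, 0.2078, 0.2008]), np.float64(0.0006067843983773003))
t 13.05 tcp [0.402  0.1046 0.3511] x [ 0.0037  0.0046 -1.    ] jawyaw 85.23041012055398 zz 0.004859777100069518 F [-0.9889  0.2694  0.5262] w 0.6023534411799545 j [ 0.0748  0.0335 -0.1537  1.3796  0.0043  0.158 ]
```

```bash
python3 - <<'E'
from h import *
p,e=tri(load('side7'),(268.2,121.8),load('top7'),(180,206));q=np.array([.6313,.2078,.2008]);print(p,e,p-q)
x=np.array([.9959,-.0906]);d=(p-q)[:2];print('along',d@x,'side',d@[.0906,.9959])
arm.hand_in()
E
```

```text
[0.55540502 0.21397405 0.20892474] 0.0043244017732703395 [-0.07589498  0.00617405  0.00812474]
along -0.07614318329881067 side -0.0007273484316270753
the job is handed in; nothing more can be done
```

The second full basket now hangs on the hook outside the first one, and the job is handed in at about 13 s of the 42 s allowed.

I gripped it by its grip block, brought it round in front of the hook's free end and passed its arch over the upturned tip. I then slid it along the bar, lowered it until the bar took the weight, let go and moved the arm clear.

**Last checks:**
- **Spacing:** the two grips are 76 mm apart along the bar, which leaves about 24 mm between the trays. Sideways they line up within 1 mm.
- **Upright and at rest:** the new basket looked upright in both views and did not move in the pictures during the last second.
- **Other baskets:** image matching showed no movement (0 px) of the hanging basket or the empty one since the start.

**Disagreements:**
- **Camera heights:** the two cameras put the bar about 5 mm lower than the stated 170 mm. The new grip came out 8 mm higher than the first, with a 4 mm mismatch between the rays. The purple basket standing behind it probably blurred that reading.
- **Lowering:** in the last few millimetres small moves hardly registered and the tool drifted about 15 mm along the bar. I set the basket down there because the gap was good.
- **Script slip:** my first calculation of the new basket's position used a wrong pixel column; I corrected it in the last script, which then handed in straight away.

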